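# Tip the trim weight out of the lidded case

### The arm

A 6-joint arm with a two-finger parallel gripper is mounted at the origin on the work surface. World frame = base frame: x ahead of the robot, y to its left, z up, the work surface at z = 0. Lengths are in m, angles in rad, forces in N, time in s.
With the tool pointing down it reaches from about 0.25 to 0.775 m from the base axis. Payload 4 kg.
Tool frame: the origin (TCP) lies at the centre of the arm's flange, where the gripper is bolted on; the fingertips stand ahead of it and the grasp point (between the pads) lies 180 mm ahead of it (robot.tcp_to_tips is the z of the fingertips in the tool frame, in m); z points along the fingers, y is the direction in which the jaws open and shut (so a half turn about z gives the same grasp; the last joint's range is limited). The gripper opens to 94 mm and grips with 3 to 60 N. Pads are 16 mm wide; open, the fingers measure 119 mm over their backs; the gripper's body (75 mm by 177 mm) begins 78 mm behind the grasp point.
Start: joints at [-1.386, 0.087, 1.371, -0, 1.684, -0.103], TCP at [0.156, -0.527, 0.405] pointing down, gripper open.
Joint ranges: [-3.1, 3.1], [-0.76, 2.03], [0.27, 2.55], [-1.08, 4.22], [0.17, 2.65], [-2.57, 2.57]. Speed limits (rad/s): [2.79, 2.79, 3.14, 3.14, 3.14, 3.14].

### API

Orientations are given as [roll, pitch, yaw] about the fixed x, y, z axes, in that order (R = Rz(yaw) Ry(pitch) Rx(roll)).
In Python, from bench import robot gives the robot as it stands.
- The arm moves only by the tool move_arm, never from a script. Its argument "increments" is a list that holds one entry, the list of rows, each a list of 7 numbers: the opening, from 0 (shut) to 1 (fully open), then the shift along the tool's x, y, z as a fraction of full scale, then the turn, a rotation vector about the tool's x, y, z as a fraction of full scale. In form: [[[jaw, dx, dy, dz, rx, ry, rz], ...]]. A call has 1 to 8 rows; each row is the pose to reach, as a shift and turn from the pose commanded when the call began, along the tool's axes at that moment; what a row does not reach only later rows make up. Full scale, the value 1, is 0.1 m for a shift and pi/2 rad for a turn. A row lasts 1/12 s, in which the tool goes at most 41.7 mm and 7.16 degrees, less where a joint would pass 70% of its speed; a pose out of reach is approached as far as the arm can. A call with a number of a shift or a turn outside -1 to 1 is refused whole. A call with a gripper value outside its range is refused whole. The fingers move at their own pace and stop on an object; the grip force is fixed at half the most. Time passes only in rows, so rows that repeat a pose let the fingers close. It gives the time, the measured TCP pose, the force and the opening at its end, in the units of the state.
- robot.get_obs(): the state, without advancing time (a new reading comes with each control period).
- robot.snapshot(name): name is "scene" or "top" or "wrist"; returns (picture, depth): 480x640x3 uint8, red, green, blue; 480x640 float32, m along the optical axis (not along the pixel's ray), 0 where there is no reading.
- robot.camera_params(name): a dict with "mtx" (3x3 intrinsics, pixels), "R" (3x3) and "t" (3): a world point X has camera coordinates R X + t. Camera axes: x right, y down, z forward; pixel columns grow to the right and rows downward; lengths in m; the calibration is good to about 2 mm. A picture is of the moment at which its call begins: read the wrist's pose just before it. camera_params takes no time and is no camera call; for the wrist camera it gives the pose at the moment of the call.
- robot.close_job(): hands the job in, once; it reports no verdict.
The state is a dict: "time": time; "joint_positions": joint angles; "qvel": joint speeds; "joint_torque": joint torques, N m; "tool_pos": TCP position; "ee_rot": TCP orientation; "wrist_force": force on the tool from outside, world axes, zero at the start; "wrist_torque": the same for the moment, N m; "width": finger opening in m.
Only numpy, scipy, OpenCV 4.12 (cv2) and the standard library are available. Lean on these libraries where they do the work, as an engineer would, in place of code of your own. Each camera call takes 0.05 s, during which the arm holds its last target.

### The job

Empty the lidded metal case that hangs between two posts over its catch tray: swing its lid all the way back, past the over-centre point, until it rests at its stop; only then tip the case over with its side lever, as far as it goes, so that the brass weight drops into the tray. Leave the case tipped, the lid open and the weight in the tray.

Things in the scene. Friction and masses are not known exactly. Their poses are not given: they have to be found in the camera images.
- case_lid (a joint): Lid angle in rad relative to the case: 0 shut, 1.95 fully back at its stop. The lid is an aluminium plate 84 x 97 mm, 5 mm thick. It is over-centre: let go below about 1.2 rad it falls shut; taken past about 1.7 rad it drops back on its stop and stays there, also while the case is tipped; in between it may stand still. Opening takes under 2 N at the lid's grip.
- lid_grip (a point): Centre of the knurled brass bar on the lid: 30 mm long along y, 16 mm thick, on a thin stem near the lid's front edge; its centre stands 27 mm above the plate. Axes: those of the lid, which with the lid shut are those of tray_floor. With the lid shut, the hinge axis (parallel to y) lies 70 mm from this point along +x and 32 mm below it, so the lid swings up and away to +x. Pinched by the bar's two ends it can turn between the fingers as the lid swings.
- case (a joint): Tipping angle of the case in rad: 0 level (start), 1.70 fully tipped at its stop. A stiff pivot (0.2 N m, about 2 to 3 N at the lever's grip): the case stays where it is left. The aluminium case is 78 mm long (x), 91 mm wide (y), 47 mm deep, open under its lid, its +y wall a sloping pouring lip; rim 141 mm above the table. It turns about a pivot axis parallel to tray_floor's x, and tips to +y.
- lever_grip (a point): Centre of the knurled brass barrel at the end of the case's side lever: 30 mm long along x, 20 mm thick. The lever is an 8 mm steel rod in front (-x) of the near post, 100 mm from the pivot axis to this point. At the start it leans 49 degrees (0.85 rad) from upright to -y; fully tipped it leans 49 degrees to +y. Pinched by the barrel's two ends it can turn between the fingers as the lever swings. Axes: those of the case.
- tray_floor (a point): Centre of the catch tray's floor, 10 mm above the table, on the fixed stand. Axes: x along the pivot axis, away from the lever; y to the side the case tips to; z up. Inside the tray is 84 mm (x) by 222 mm (y), its walls rise 31 mm above the floor. The pivot axis passes 110 mm above the floor at y = -25 mm; the two posts stand at x = -51 and +51 mm, y = -25 mm, up to 124 mm above the floor.
- weight_center (a point): Middle of the square brass trim weight inside the case (26 x 26 x 14 mm, a small boss on top, about 90 g); hidden under the lid at the start.

How it is judged:
By the outcome, as a careful person would: the job done as asked, in the order asked, and still so for the second after the job is handed in, with the robot touching nothing.
It also fails if it takes over 50 s, if anything falls off the work surface, if the arm or the gripper's body presses on something with over 40 N, if the wrist force passes 120 N, or if a joint passes its speed limit or range.

## Working session

There is one attempt and no reset: what is moved stays moved. The work goes in short steps, Python scripts to look and compute and a tool call to move; the robot and the scene stay as the last step left them, time stands still between calls to the robot, and variables do not carry over. Pictures are saved under pics/ and viewed, and the job is handed in when it is done.

Besides the shell and the picture viewer there is one more tool, called after "Emit:" as a command line: name --argument value ..., lists and objects as JSON in quotes. move_arm: Moves the arm, as the interface text tells. Its arguments: {"type":"object","properties":{"increments":{"type":"array","items":{"type":"array","items":{"type":"array","items":{"type":"number","minimum":-1,"maximum":1}}}}},"required":["increments"]}

```bash
ls; mkdir -p pics
python3 - <<'E'
from bench import robot
import cv2,numpy as np
o=robot.get_obs();print(o['time'],o['tool_pos'],o['ee_rot'],o['width'],robot.tcp_to_tips)
for n in ["scene","top"]:
    p,d=robot.snapshot(n);cv2.imwrite(f"pics/{n}0.png",p[:,:,::-1]);np.save(f"{n}0.npy",d)
    c=robot.camera_params(n);print(n,c);np.savez(f"{n}_cam.npz",**c)
E
```

```text
pics
0.0 [ 0.15610967 -0.52725546  0.40351381] [-3.13941883e+00 -2.49131367e-04  2.87864611e-01] 0.09380815669858632 0.1992
scene {'mtx': array([[469.16327776,   0.        , 320.63511329],
       [  0.        , 469.16327776, 240.83951313],
       [  0.        ,   0.        ,   1.        ]]), 'R': array([[-0.79318664,  0.60897786,  0.00095827],
       [ 0.51451008,  0.6709836 , -0.53391046],
       [-0.32578263, -0.42299761, -0.84554048]]), 't': array([ 0.43106433, -0.21152792,  0.94561041])}
top {'mtx': array([[499.33049711,   0.        , 326.42520756],
       [  0.        , 499.33049711, 234.58003154],
       [  0.        ,   0.        ,   1.        ]]), 'R': array([[ 0.02711133, -0.99962177,  0.00461348],
       [-0.99504322, -0.0274283 , -0.09558601],
       [ 0.0956764 , -0.00199915, -0.99541048]]), 't': array([-0.03539723,  0.56989863,  0.74590805])}
```

View pics/scene0.png

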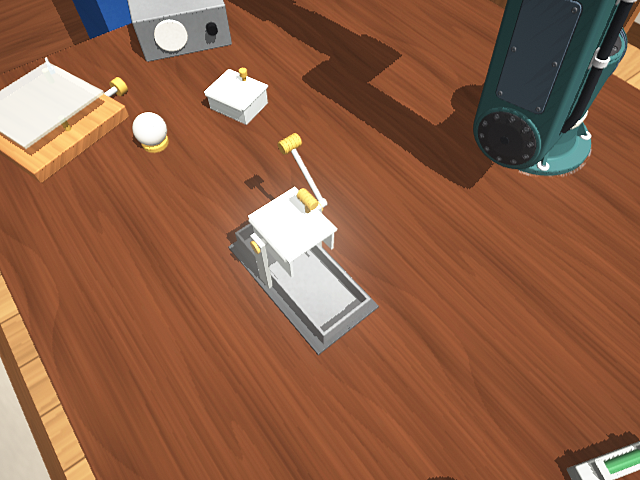

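View pics/top0.png

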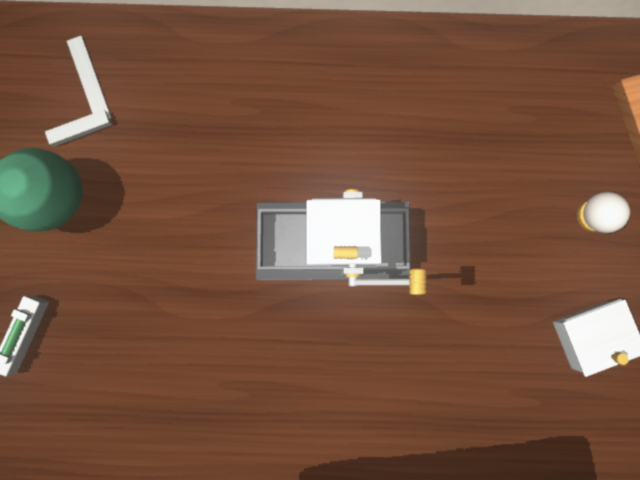

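```bash
cat > h.py <<'E'
import numpy as np
def bp(n,u,v,d):
    c=np.load(f"{n}_cam.npz");K=c['mtx'];p=np.array([(u-K[0,2])/K[0,0],(v-K[1,2])/K[1,1],1])*d
    return c['R'].T@(p-c['t'])
def bpz(n,u,v,z):
    c=np.load(f"{n}_cam.npz");K=c['mtx'];r=c['R'].T@np.array([(u-K[0,2])/K[0,0],(v-K[1,2])/K[1,1],1]);o=-c['R'].T@c['t']
    return o+r*(z-o[2])/r[2]
def proj(n,X):
    c=np.load(f"{n}_cam.npz");q=c['mtx']@(c['R']@np.asarray(X)+c['t']);return q[:2]/q[2]
E
python3 - <<'E'
import cv2
t=cv2.imread('pics/top0.png');cv2.imwrite('pics/topc.png',cv2.resize(t[180:310,240:440],None,fx=4,fy=4,interpolation=cv2.INTER_CUBIC)[:600])
t=cv2.imread('pics/scene0.png');cv2.imwrite('pics/scenec.png',cv2.resize(t[120:360,220:390],None,fx=2.5,fy=2.5,interpolation=cv2.INTER_CUBIC))
E
```

```text
(no output)
```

View pics/topc.png

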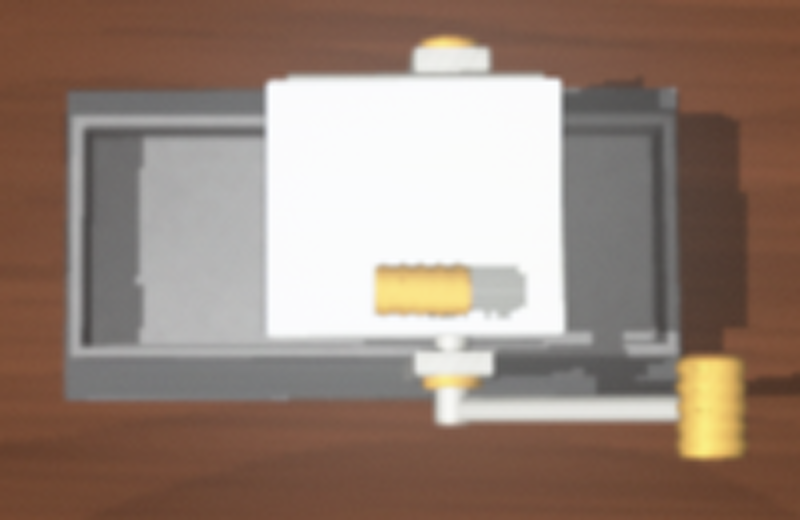

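View pics/scenec.png

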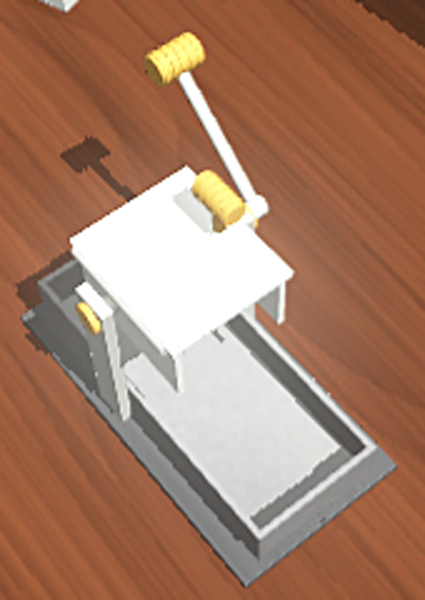

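Run:
```python
from h import *
d=np.load('top0.npy')
lg=bpz('top',345.5,252.5,.176);print('lid grip',lg,'depth top',bp('top',345.5,252.5,d[252,345]))
print('lever',bpz('top',417.7,282,.1856+.003),bp('top',417.7,282,d[282,417]))
# lid corners (crop): 
for n,(a,b) in dict(tl=(267,78),tr=(560,78),bl=(267,337),br=(564,333)).items(): print('lid',n,bpz('top',240+a/4,180+b/4,.146))
# tray rim outer corners z=.041
for n,(a,b) in dict(tl=(70,116),tr=(678,116),bl=(68,354),br=(678,354)).items(): print('rim',n,bpz('top',240+a/4,180+b/4,.041))
print('lid depth',bp('top',340,220,d[220,340]))
ds=np.load('scene0.npy')
print('scene lid grip',bp('scene',220+219/2.5,120+197/2.5,ds[int(120+197/2.5),int(220+219/2.5)]))
print('scene lever',bp('scene',220+174/2.5,120+58/2.5,ds[int(120+58/2.5),int(220+174/2.5)]))
```

```text
lid grip [ 0.53460798 -0.04386697  0.176     ] depth top [ 0.53433471 -0.04368254  0.18047382]
lever [ 0.50038786 -0.13184131  0.1886    ] [ 0.50034997 -0.13068428  0.19479898]
lid tl [0.60499128 0.00762622 0.146     ]
lid tr [ 0.60768599 -0.08897736  0.146     ]
lid bl [0.51974216 0.00499283 0.146     ]
lid br [ 0.52368333 -0.09169755  0.146     ]
rim tl [0.60568895 0.0865491  0.041     ]
rim tr [ 0.61214849 -0.14576817  0.041     ]
rim bl [0.51500438 0.08364779 0.041     ]
rim br [ 0.52128381 -0.14678598  0.041     ]
lid depth [ 0.5791291  -0.03690958  0.1448238 ]
scene lid grip [ 0.53665659 -0.03811373  0.17964305]
scene lever [ 0.50384355 -0.12471235  0.19388885]
```

Emit:
move_arm --increments '[[[0.6,0.3,-0.2,-0.2,0,0,0.08],[0.6,0.65,-0.45,-0.4,0,0,0.1655],[0.6,1,-0.71,-0.4,0,0,0.1655],[0.6,1,-0.71,-0.4,0,0,0.1655]]]'

```text
time: 0.43
tool_pos: [0.2342, -0.4275, 0.4467]
ee_rot: [3.14, -0.003, 0.032]
wrist_force: [0.2, -0.2, 0.3]
width: 0.0708
```

Emit:
move_arm --increments '[[[0.6,0.3,-0.3,0,0,0,0],[0.6,0.65,-0.65,0,0,0,0],[0.6,1,-1,0,0,0,0],[0.6,1,-1,0,0,0,0]]]'

```text
time: 0.77
tool_pos: [0.331, -0.3253, 0.4442]
ee_rot: [-3.14, -0.001, 0.032]
wrist_force: [0.8, -0.2, -0.7]
width: 0.0561
```

Emit:
move_arm --increments '[[[0.6,0.3,-0.3,0,0,0,0],[0.6,0.65,-0.65,0,0,0,0],[0.6,1,-1,0,0,0,0],[0.6,1,-1,0,0,0,0]]]'

```text
time: 1.1
tool_pos: [0.4283, -0.2224, 0.4438]
ee_rot: [-3.139, -0.0, 0.032]
wrist_force: [-0.5, -0.2, -0.2]
width: 0.0565
```

Emit:
move_arm --increments '[[[0.6,0.3,-0.3,0,0,0,0],[0.6,0.65,-0.65,0,0,0,0],[0.6,0.8,-1,0,0,0,0],[0.6,0.8,-1,0,0,0,0],[0.6,0.8,-1,0,0,0,0]]]'

```text
time: 1.52
tool_pos: [0.5043, -0.1214, 0.4435]
ee_rot: [-3.141, 0.002, 0.033]
wrist_force: [0.0, -0.7, -0.1]
width: 0.0566
```

Run:
```python
from bench import robot
import cv2,numpy as np
c=robot.camera_params("wrist");p,d=robot.snapshot("wrist");cv2.imwrite("pics/w1.png",p[:,:,::-1]);np.save("w10.npy",d);np.savez("w1_cam.npz",**c)
print(-c['R'].T@c['t'],robot.get_obs()['tool_pos'])
```

```text
[ 0.58387947 -0.11912686  0.42350872] [ 0.50365501 -0.12284855  0.44379077]
```

View pics/w1.png

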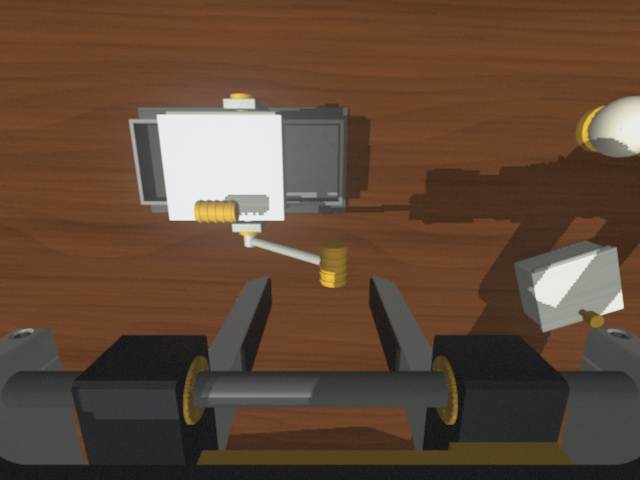

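Run:
```python
from h import *
d=np.load('w10.npy')
for n,u,v,z in [('lid',216,211,.176),('lever',334,265,.19)]: print(n,bpz('w1',u,v,z),bp('w1',u,v,d[v,u]))
for u,v in [(160,114),(281,114),(285,219),(170,220)]: print(bpz('w1',u,v,.146))
```

```text
lid [ 0.53521587 -0.0429243   0.176     ] [ 0.53643608 -0.04483503  0.18220611]
lever [ 0.50051307 -0.13178374  0.19      ] [ 0.50232643 -0.13150843  0.19507923]
[0.6039683 0.0055511 0.146    ]
[ 0.60696148 -0.0878848   0.146     ]
[ 0.52437563 -0.09126242  0.146     ]
[0.5203844  0.00539017 0.146     ]
```

Emit:
move_arm --increments '[[[0.6,0.2,-0.4,0,0,0,0],[0.6,0.335,-0.78,0,0,0,0],[0.6,0.335,-0.78,0.2,0,0,0],[0.6,0.335,-0.78,0.4,0,0,0],[0.6,0.335,-0.78,0.5,0,0,0],[0.6,0.335,-0.78,0.5,0,0,0]]]'

```text
time: 2.07
tool_pos: [0.5338, -0.0458, 0.3913]
ee_rot: [-3.141, 0.006, 0.026]
wrist_force: [0.5, -0.3, -2.0]
width: 0.0564
```

Emit:
move_arm --increments '[[[0.6,0.01,-0.02,0.15,0,0,0],[0.6,0.01,-0.02,0.3,0,0,0],[0.6,0.01,-0.02,0.39,0,0,0],[0.6,0.01,-0.02,0.39,0,0,0],[0.6,0.01,-0.02,0.39,0,0,0]]]'

```text
time: 2.48
tool_pos: [0.5355, -0.0432, 0.356]
ee_rot: [3.141, 0.0, 0.026]
wrist_force: [0.5, -0.3, 0.4]
width: 0.0565
```

Run:
```python
from bench import robot
import cv2,numpy as np
p,d=robot.snapshot("scene");cv2.imwrite("pics/s2.png",cv2.resize(p[100:340,200:440],None,fx=2.5,fy=2.5)[:,:,::-1])
p,d=robot.snapshot("wrist");cv2.imwrite("pics/w2.png",p[:,:,::-1])
o=robot.get_obs();print(o['tool_pos'],o['ee_rot'],o['wrist_force'])
```

```text
[ 0.53582745 -0.04287666  0.35706983] [ 3.14090855e+00 -2.15496804e-03  2.70368543e-02] [-0.27860683  0.86396765 -0.46880241]
```

View pics/s2.png

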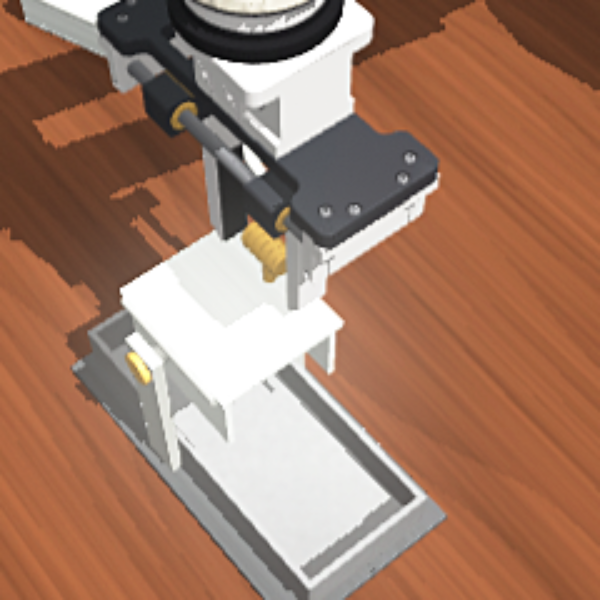

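View pics/w2.png

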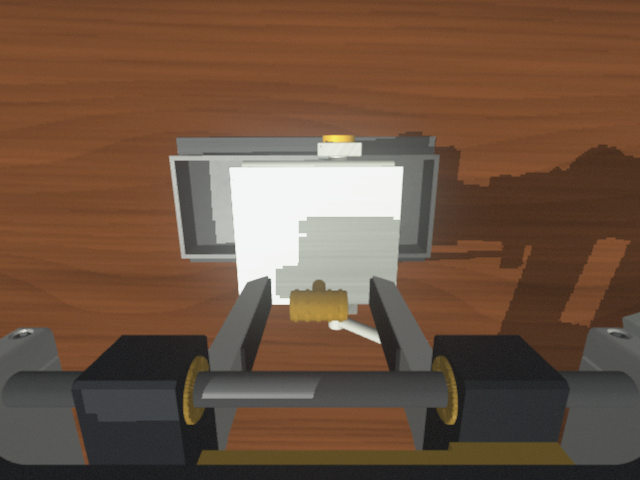

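Emit:
move_arm --increments '[[[0.2,0,0,0.03,0,0,0],[0.2,0,0,0.03,0,0,0],[0.2,0,0,0.03,0,0,0],[0.2,0,0,0.03,0,0,0],[0.2,0,0,0.03,0,0,0],[0.2,0,0,0.03,0,0,0]]]'

```text
time: 3.08
tool_pos: [0.5357, -0.0423, 0.3529]
ee_rot: [3.141, -0.0, 0.028]
wrist_force: [-0.1, -0.4, 0.8]
width: 0.03
```

Emit:
move_arm --increments '[[[0.2,0.03,0,-0.06,0,0,0],[0.2,0.066,0,-0.117,0,0,0],[0.2,0.107,0,-0.17,0,0,0],[0.2,0.152,0,-0.22,0,0,0],[0.2,0.201,0,-0.266,0,0,0],[0.2,0.254,0,-0.307,0,0,0],[0.2,0.31,0,-0.344,0,0,0],[0.2,0.369,0,-0.375,0,0,0]]]'

```text
time: 3.75
tool_pos: [0.573, -0.0412, 0.3903]
ee_rot: [-3.141, 0.001, 0.028]
wrist_force: [-1.1, 0.1, -5.1]
width: 0.0297
```

Emit:
move_arm --increments '[[[0.2,0.062,0,-0.026,0,0,0],[0.2,0.126,0,-0.047,0,0,0],[0.2,0.192,0,-0.062,0,0,0],[0.2,0.258,0,-0.071,0,0,0],[0.2,0.325,0,-0.075,0,0,0],[0.2,0.392,0,-0.072,0,0,0],[0.2,0.459,0,-0.064,0,0,0],[0.2,0.525,0,-0.05,0,0,0]]]'

```text
time: 4.42
tool_pos: [0.6258, -0.0396, 0.3965]
ee_rot: [-3.142, -0.003, 0.028]
wrist_force: [-2.1, 1.4, 2.1]
width: 0.0297
```

Emit:
move_arm --increments '[[[0.2,0.064,0,0.02,0,0,0],[0.2,0.126,0,0.045,0,0,0],[0.2,0.186,0,0.076,0,0,0],[0.2,0.243,0,0.111,0,0,0],[0.2,0.296,0,0.152,0,0,0],[0.2,0.345,0,0.195,0,0,0],[0.2,0.345,0,0.195,0,0,0]]]'

```text
time: 5.0
tool_pos: [0.6616, -0.0385, 0.3768]
ee_rot: [3.142, -0.008, 0.028]
wrist_force: [3.0, 2.9, 5.7]
width: 0.0295
```

Run:
```python
from bench import robot
import cv2,numpy as np
p,d=robot.snapshot("scene");cv2.imwrite("pics/s3.png",cv2.resize(p[100:340,200:440],None,fx=2.5,fy=2.5)[:,:,::-1])
o=robot.get_obs();print(o['tool_pos'],o['ee_rot'],o['wrist_force'])
```

```text
[ 0.66131474 -0.03849666  0.37713617] [ 3.14156933 -0.00808151  0.02848104] [2.91372064 1.36476185 4.9519716 ]
```

View pics/s3.png

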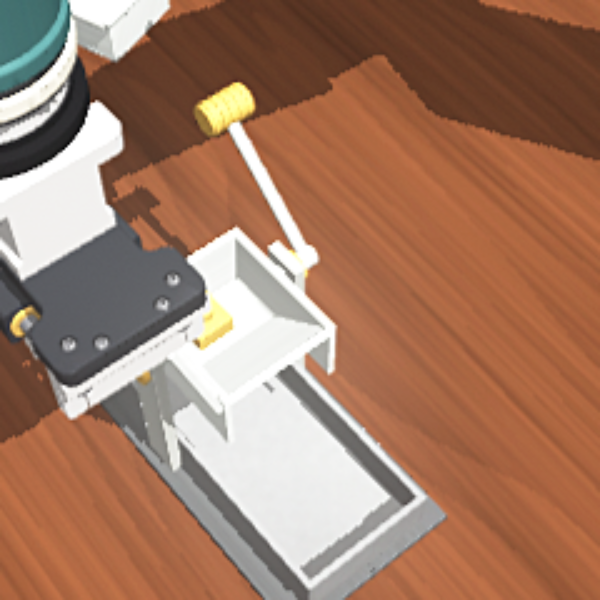

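Emit:
move_arm --increments '[[[0.6,0,0,0,0,0,0],[0.6,0,0,0,0,0,0],[0.6,0,0,0,0,0,0],[0.6,0,0,0,0,0,0]]]'

```text
time: 5.38
tool_pos: [0.6596, -0.0393, 0.3748]
ee_rot: [3.141, 0.001, 0.027]
wrist_force: [0.7, 0.2, -0.4]
width: 0.0524
```

Emit:
move_arm --increments '[[[0.6,0.03,0,-0.2,0,0,0],[0.6,0.06,0,-0.4,0,0,0],[0.6,0.06,0,-0.6,0,0,0],[0.6,0.06,0,-0.9,0,0,0],[0.6,0.06,0,-0.9,0,0,0]]]'

```text
time: 5.8
tool_pos: [0.6652, -0.039, 0.4725]
ee_rot: [3.139, -0.011, 0.027]
wrist_force: [0.2, 0.3, 1.1]
width: 0.0564
```

Run:
```python
from bench import robot
import cv2,numpy as np
p,d=robot.snapshot("scene");cv2.imwrite("pics/s4.png",cv2.resize(p[100:340,200:440],None,fx=2.5,fy=2.5)[:,:,::-1])
c=robot.camera_params("wrist");p,d=robot.snapshot("wrist");cv2.imwrite("pics/w4.png",p[:,:,::-1])
np.save('w40.npy',d);np.savez("w4_cam.npz",**c)
o=robot.get_obs();print(o['time'],o['tool_pos'],o['ee_rot'],o['wrist_force'],o['joint_positions'])
```

```text
5.9 [ 0.6654213  -0.03890701  0.46732899] [ 3.14056339 -0.00368582  0.02748589] [ 0.4828548  -0.33400445 -0.52662314] [-1.43331090e-01  3.54192265e-01  9.29341588e-01 -4.03856203e-04
  1.85425164e+00  1.39986755e+00]
```

View pics/s4.png

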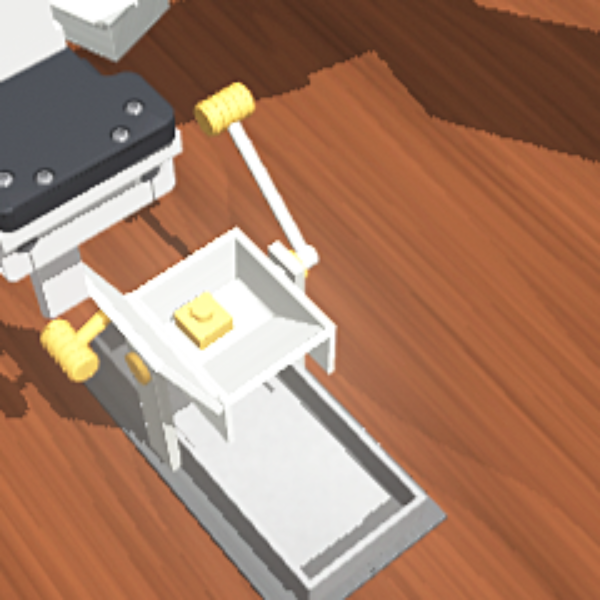

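View pics/w4.png

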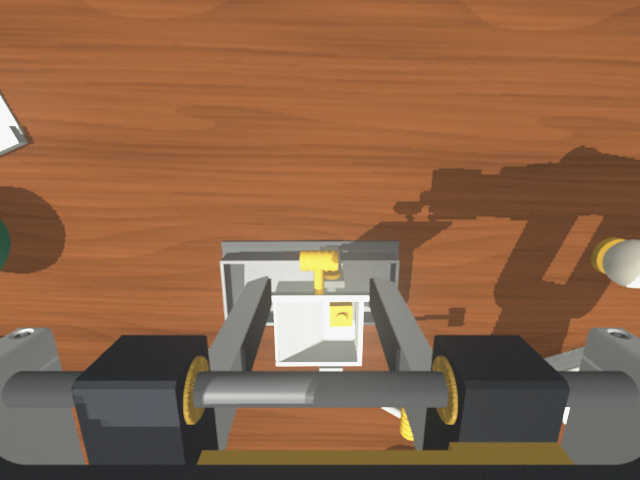

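Run:
```python
from h import *
R=np.array([1,.028])
for a in (97,100,105,111.7):
    f=np.radians(24.57+a);s=.07-.07697*np.cos(f);X=[.5353+s,-.0433+.028*s,.141+.07697*np.sin(f)]
    print(a,X,proj('scene',X),proj('w4',X))
d=np.load('w40.npy');print(bp('w4',318,262,d[262,318]))
```

```text
97 [np.float64(0.6455968638696186), np.float64(-0.04021168781165068), np.float64(0.2065785304979719)] [235.10381282 227.32595372] [320.29038603 283.03020203]
100 [np.float64(0.648973753520804), np.float64(-0.04011713490141749), np.float64(0.2043796824968701)] [233.08230902 229.75602846] [320.28158009 277.92620867]
105 [np.float64(0.6543314650063161), np.float64(-0.03996711897982315), np.float64(0.20033208524343635)] [229.95884165 233.84648143] [320.26651935 269.681816  ]
111.7 [np.float64(0.6609189300671388), np.float64(-0.03978266995812012), np.float64(0.19420634847634943)] [226.29880163 239.34184298] [320.24591976 259.30330222]
[ 0.66156974 -0.03800891  0.20302001]
```

Emit:
move_arm --increments '[[[0.6,-0.1,0.05,0,0,0,-0.06],[0.6,-0.25,0.15,0,0,0,-0.13],[0.6,-0.4,0.25,0,0,0,-0.2],[0.6,-0.6,0.35,0,0,0,-0.27],[0.6,-0.8,0.45,0,0,0,-0.34],[0.6,-0.9,0.5,0,0,0,-0.41],[0.6,-0.9,0.5,0,0,0,-0.48],[0.6,-0.9,0.5,0,0,0,-0.5]]]'

```text
time: 6.57
tool_pos: [0.5761, -0.0918, 0.4636]
ee_rot: [-3.139, 0.002, 0.816]
wrist_force: [-0.2, -0.8, -0.4]
width: 0.0564
```

Emit:
move_arm --increments '[[[0.6,-0.1,-0.03,0,0,0,-0.06],[0.6,-0.2,-0.07,0,0,0,-0.13],[0.6,-0.35,-0.12,0,0,0,-0.2],[0.6,-0.5,-0.18,0,0,0,-0.27],[0.6,-0.7,-0.23,0,0,0,-0.34],[0.6,-0.82,-0.28,0,0,0,-0.41],[0.6,-0.82,-0.28,0,0,0,-0.48],[0.6,-0.82,-0.28,0,0,0,-0.5]]]'

```text
time: 7.23
tool_pos: [0.4994, -0.132, 0.4635]
ee_rot: [-3.139, -0.001, 1.601]
wrist_force: [0.3, 0.3, -0.4]
width: 0.0563
```

Emit:
move_arm --increments '[[[0.6,0,0,0,0,0,0],[0.6,0,0,0,0,0,0]]]'

```text
time: 7.4
tool_pos: [0.5001, -0.1316, 0.4639]
ee_rot: [-3.139, -0.001, 1.597]
wrist_force: [0.2, -0.3, 1.2]
width: 0.0565
```

Run:
```python
from bench import robot
import cv2,numpy as np
c=robot.camera_params("wrist");p,d=robot.snapshot("wrist");cv2.imwrite("pics/w5.png",p[:,:,::-1])
np.save('w50.npy',d);np.savez("w5_cam.npz",**c)
o=robot.get_obs();print(o['time'],o['tool_pos'],o['ee_rot'],o['wrist_force'],o['joint_positions'])
```

```text
7.45 [ 0.50022129 -0.13154761  0.46420578] [-3.13935344e+00 -7.45979735e-04  1.59760965e+00] [-0.40845912 -0.66296007 -0.36187029] [-3.66755047e-01  1.07638199e-02  1.33362064e+00 -1.74304006e-04
  1.79956229e+00 -3.93608533e-01]
```

View pics/w5.png

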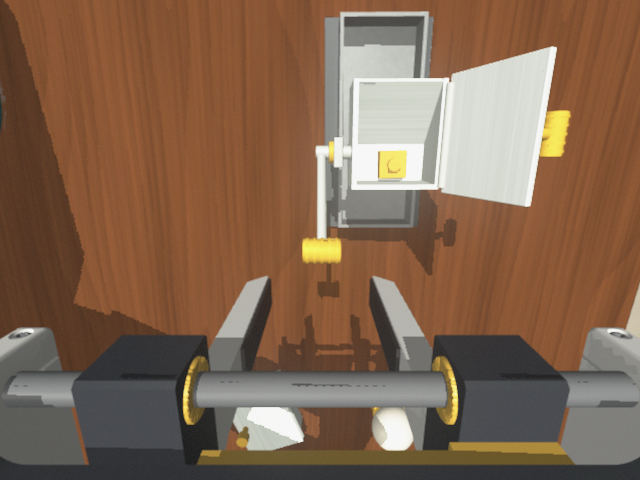

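Emit:
move_arm --increments '[[[0.6,0,0,0.2,0,0,0],[0.6,0,0,0.4,0,0,0],[0.6,0,0,0.6,0,0,0],[0.6,0,0,0.8,0,0,0],[0.6,0,0,0.98,0,0,0],[0.6,0,0,0.98,0,0,0]]]'

```text
time: 7.95
tool_pos: [0.4994, -0.1311, 0.3624]
ee_rot: [-3.133, -0.003, 1.598]
wrist_force: [-1.1, 0.7, -0.7]
width: 0.0567
```

Run:
```python
from bench import robot
import cv2,numpy as np
p,d=robot.snapshot("scene");cv2.imwrite("pics/s6.png",cv2.resize(p[50:290,200:440],None,fx=2.5,fy=2.5)[:,:,::-1])
p,d=robot.snapshot("wrist");cv2.imwrite("pics/w6.png",p[:,:,::-1])
o=robot.get_obs();print(o['time'],o['tool_pos'],o['ee_rot'],o['wrist_force'])
```

```text
8.05 [ 0.50021892 -0.13138204  0.36686667] [-3.13952939e+00 -7.46275465e-04  1.59840590e+00] [ 0.34442062 -0.76059137  0.49399927]
```

View pics/s6.png

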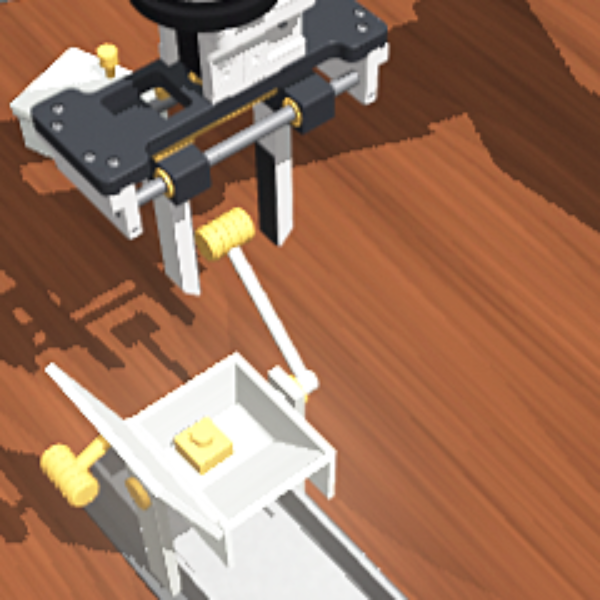

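View pics/w6.png

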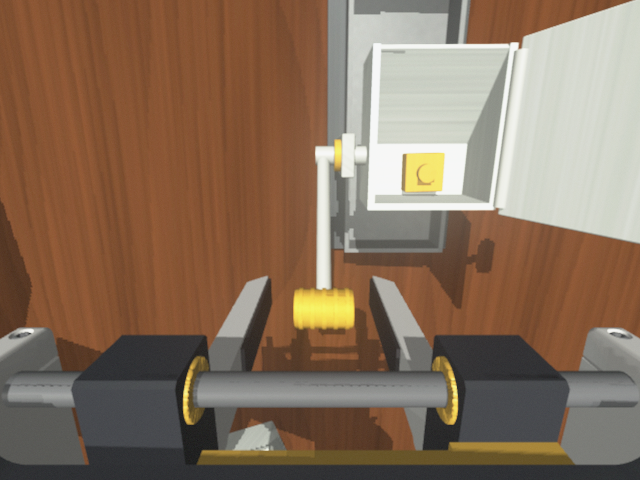

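Emit:
move_arm --increments '[[[0.2,0,0,0.005,0,0,0],[0.2,0,0,0.005,0,0,0],[0.2,0,0,0.005,0,0,0],[0.2,0,0,0.005,0,0,0],[0.2,0,0,0.005,0,0,0],[0.2,0,0,0.005,0,0,0]]]'

```text
time: 8.55
tool_pos: [0.5002, -0.1316, 0.3681]
ee_rot: [3.14, 0.001, 1.599]
wrist_force: [-0.3, -0.1, 2.8]
width: 0.0299
```

Run:
```python
import numpy as np
th=np.radians(-48.7+np.arange(27)*97.4/24);P=np.c_[np.sin(th),np.cos(th)]
for s in (0,8,16):
    print([[0.2,round(a,3),0,round(-b,3)] for a,b in (P[s+1:s+9]-P[s])])
```

```text
[[0.2, np.float64(0.049), 0, np.float64(-0.052)], [0.2, np.float64(0.101), 0, np.float64(-0.099)], [0.2, np.float64(0.156), 0, np.float64(-0.144)], [0.2, np.float64(0.214), 0, np.float64(-0.184)], [0.2, np.float64(0.276), 0, np.float64(-0.22)], [0.2, np.float64(0.339), 0, np.float64(-0.251)], [0.2, np.float64(0.404), 0, np.float64(-0.278)], [0.2, np.float64(0.472), 0, np.float64(-0.3)]]
[[0.2, np.float64(0.069), 0, np.float64(-0.017)], [0.2, np.float64(0.138), 0, np.float64(-0.03)], [0.2, np.float64(0.209), 0, np.float64(-0.037)], [0.2, np.float64(0.28), 0, np.float64(-0.04)], [0.2, np.float64(0.35), 0, np.float64(-0.037)], [0.2, np.float64(0.421), 0, np.float64(-0.03)], [0.2, np.float64(0.49), 0, np.float64(-0.017)], [0.2, np.float64(0.559), 0, np.float64(-0.0)]]
[[0.2, np.float64(0.067), 0, np.float64(0.022)], [0.2, np.float64(0.133), 0, np.float64(0.049)], [0.2, np.float64(0.196), 0, np.float64(0.081)], [0.2, np.float64(0.257), 0, np.float64(0.116)], [0.2, np.float64(0.316), 0, np.float64(0.157)], [0.2, np.float64(0.371), 0, np.float64(0.201)], [0.2, np.float64(0.423), 0, np.float64(0.249)], [0.2, np.float64(0.472), 0, np.float64(0.3)]]
```

Emit:
move_arm --increments '[[[0.2,0.049,0,-0.052,0,0,0],[0.2,0.101,0,-0.099,0,0,0],[0.2,0.156,0,-0.144,0,0,0],[0.2,0.214,0,-0.184,0,0,0],[0.2,0.276,0,-0.22,0,0,0],[0.2,0.339,0,-0.251,0,0,0],[0.2,0.404,0,-0.278,0,0,0],[0.2,0.472,0,-0.3,0,0,0]]]'

```text
time: 9.22
tool_pos: [0.499, -0.0837, 0.3973]
ee_rot: [3.142, 0.0, 1.599]
wrist_force: [2.6, -2.4, -5.9]
width: 0.0298
```

Run:
```python
from bench import robot
import cv2,numpy as np
p,d=robot.snapshot("scene");cv2.imwrite("pics/s7.png",cv2.resize(p[100:340,200:440],None,fx=2.5,fy=2.5)[:,:,::-1])
o=robot.get_obs();print(o['time'],o['tool_pos'],o['ee_rot'],o['wrist_force'])
```

```text
9.2667 [ 0.49887507 -0.08260502  0.39768587] [ 3.14117791e+00 -1.18103226e-03  1.59999417e+00] [ 2.83829124 -0.11020683 -3.65304461]
```

View pics/s7.png

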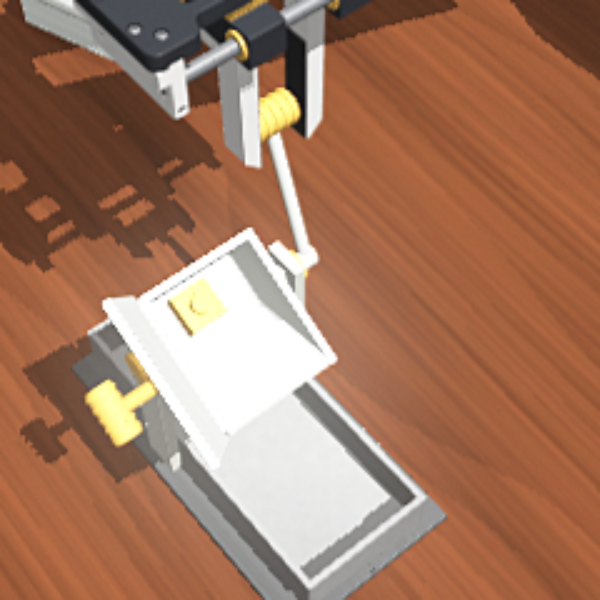

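Tipping follows well, the lid stays on its stop, and forces are small.

Emit:
move_arm --increments '[[[0.2,0.069,0,-0.017,0,0,0],[0.2,0.138,0,-0.03,0,0,0],[0.2,0.209,0,-0.037,0,0,0],[0.2,0.28,0,-0.04,0,0,0],[0.2,0.35,0,-0.037,0,0,0],[0.2,0.421,0,-0.03,0,0,0],[0.2,0.49,0,-0.017,0,0,0],[0.2,0.559,0,0,0,0,0]]]'

```text
time: 9.93
tool_pos: [0.497, -0.0276, 0.3989]
ee_rot: [3.14, 0.0, 1.599]
wrist_force: [-1.8, -2.7, 5.4]
width: 0.03
```

Emit:
move_arm --increments '[[[0.2,0.067,0,0.022,0,0,0],[0.2,0.133,0,0.049,0,0,0],[0.2,0.196,0,0.081,0,0,0],[0.2,0.257,0,0.116,0,0,0],[0.2,0.316,0,0.157,0,0,0],[0.2,0.371,0,0.201,0,0,0],[0.2,0.423,0,0.249,0,0,0],[0.2,0.465,0,0.29,0,0,0]]]'

```text
time: 10.6
tool_pos: [0.4955, 0.0206, 0.3705]
ee_rot: [3.14, -0.006, 1.601]
wrist_force: [-2.9, 3.0, 8.3]
width: 0.0293
```

Run:
```python
from bench import robot
import cv2,numpy as np
p,d=robot.snapshot("scene");cv2.imwrite("pics/s8.png",cv2.resize(p[100:340,200:440],None,fx=2.5,fy=2.5)[:,:,::-1])
o=robot.get_obs();print(o['time'],o['tool_pos'],o['ee_rot'],o['wrist_force'])
```

```text
10.65 [0.49553717 0.02121363 0.36955557] [ 3.14010709 -0.00713075  1.60158115] [-0.5038871   3.90664579  7.1136331 ]
```

View pics/s8.png

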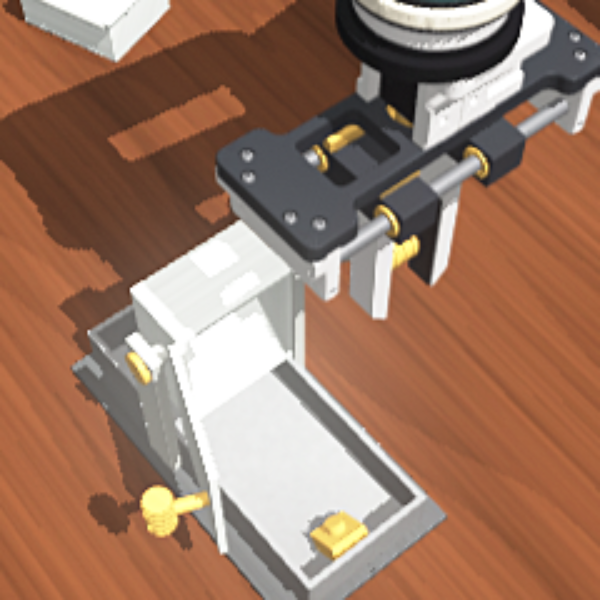

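Emit:
move_arm --increments '[[[0.2,0.02,0,0.02,0,0,0],[0.2,0.035,0,0.04,0,0,0],[0.2,0.035,0,0.04,0,0,0],[0.2,0.035,0,0.04,0,0,0]]]'

```text
time: 10.98
tool_pos: [0.4955, 0.0243, 0.366]
ee_rot: [3.14, -0.007, 1.601]
wrist_force: [-1.1, 5.2, 6.3]
width: 0.0297
```

Emit:
move_arm --increments '[[[0.2,0.02,0,0.02,0,0,0],[0.2,0.035,0,0.04,0,0,0],[0.2,0.035,0,0.04,0,0,0],[0.2,0.035,0,0.04,0,0,0]]]'

```text
time: 11.32
tool_pos: [0.4954, 0.0278, 0.3619]
ee_rot: [3.14, -0.007, 1.601]
wrist_force: [-1.1, 5.7, 7.2]
width: 0.0296
```

Run:
```python
from bench import robot
import cv2,numpy as np
p,d=robot.snapshot("wrist");cv2.imwrite("pics/w9.png",p[:,:,::-1])
o=robot.get_obs();print(o['time'],o['tool_pos'],o['ee_rot'],o['wrist_force'])
```

```text
11.3667 [0.49539136 0.02776666 0.36191463] [ 3.14038135 -0.0074367   1.60128854] [-1.11174155  5.34968915  5.48460532]
```

View pics/w9.png

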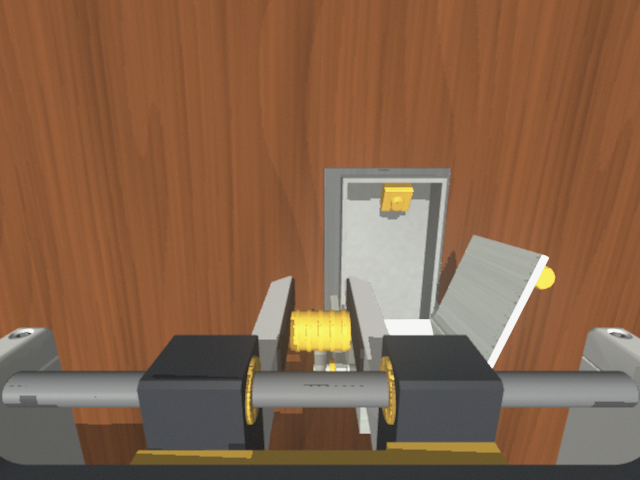

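Emit:
move_arm --increments '[[[0.55,-0.02,0,-0.02,0,0,0],[0.55,-0.035,0,-0.03,0,0,0],[0.55,-0.035,0,-0.03,0,0,0],[0.55,-0.035,0,-0.03,0,0,0],[0.55,-0.035,0,-0.03,0,0,0]]]'

```text
time: 11.78
tool_pos: [0.4958, 0.0216, 0.3626]
ee_rot: [-3.14, -0.001, 1.599]
wrist_force: [-0.1, -0.5, -0.6]
width: 0.0513
```

Emit:
move_arm --increments '[[[0.55,0,0,-0.2,0,0,0],[0.55,0,0,-0.4,0,0,0],[0.55,0,0,-0.7,0,0,0],[0.55,-0.3,0,-1,0,0,0],[0.55,-0.6,0,-1,0,0,0],[0.55,-0.9,0,-1,0,0,0],[0.55,-0.9,0,-1,0,0,0]]]'

```text
time: 12.37
tool_pos: [0.4986, -0.0722, 0.4633]
ee_rot: [3.141, 0.003, 1.593]
wrist_force: [0.5, 0.1, 0.3]
width: 0.0516
```

Run:
```python
from bench import robot
import cv2,numpy as np
p,d=robot.snapshot("scene");cv2.imwrite("pics/s10.png",cv2.resize(p[100:340,200:440],None,fx=2.5,fy=2.5)[:,:,::-1])
c=robot.camera_params("wrist");p,d=robot.snapshot("wrist");cv2.imwrite("pics/w10.png",p[:,:,::-1])
np.save('w100.npy',d);np.savez("w10_cam.npz",**c)
o=robot.get_obs();print(o['time'],o['tool_pos'],o['ee_rot'],o['wrist_force'])
```

```text
12.4667 [ 0.49846878 -0.0692675   0.46257157] [-3.14039722e+00 -1.04146311e-03  1.59624611e+00] [-0.42850319  0.31165538 -0.44956579]
```

View pics/s10.png

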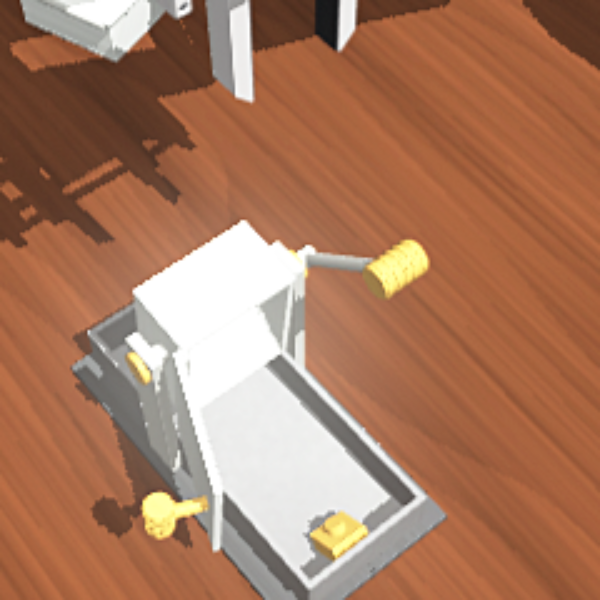

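View pics/w10.png

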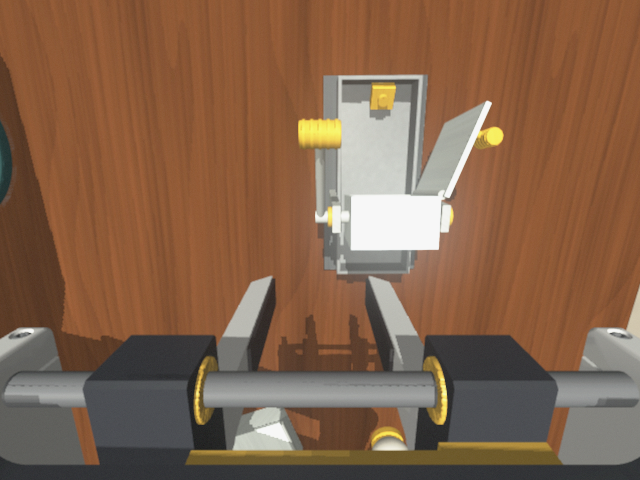

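Run:
```python
from h import *
ex=np.array([np.cos(.028),np.sin(.028),0]);ey=np.array([-ex[1],ex[0],0]);ez=np.array([0,0,1.]);C=np.array([.5635,-.0306,.010])
# origin check with initial barrel
for L in (-48.7,40,44,47,48.7,50):
    t=np.radians(L);X=C-.0655*ex+(-.025+.1*np.sin(t))*ey+(.11+.1*np.cos(t))*ez
    print(L,proj('scene',X),proj('w10',X),proj('top',X))
# lid bar at tip T and lid a: tray x, and y rel pivot
T=1.70
for T in (1.55,1.65,1.70):
  for a in (90,105,111.7):
    f=np.radians(24.57+a);x=-.0288+.07-.07697*np.cos(f);y=.0125;z=.021+.07697*np.sin(f)
    yy=y*np.cos(T)+z*np.sin(T);zz=-y*np.sin(T)+z*np.cos(T)
    X=C+x*ex+(-.025+yy)*ey+(.11+zz)*ez;print(T,a,proj('scene',X),proj('w10',X))
```

```text
-48.7 [288.46579446 142.99428089] [321.45817083 321.04872424] [417.86261091 281.65433153]
40 [352.1292778 197.9067355] [320.76993777 150.73797531] [303.16444455 281.741473  ]
44 [354.52476426 202.52149044] [320.73048588 143.14827231] [299.02536579 281.75134336]
47 [356.18972928 205.9648173 ] [320.70253455 137.9117461 ] [296.15516513 281.75877951]
48.7 [357.08065975 207.90354704] [320.68736802 135.12540609] [294.62082609 281.76299408]
50 [357.73556339 209.37811611] [320.67611271 133.0850613 ] [293.49334247 281.76621344]
1.55 90 [283.84895303 301.83922791] [469.45715103 119.1173215 ]
1.55 105 [268.9141294  303.58697498] [486.16312317 131.08935791]
1.55 111.7 [262.26091472 303.21758735] [492.23344485 137.87618073]
1.65 90 [283.61771929 303.86969817] [465.25011215 121.56334774]
1.65 105 [268.81744597 305.28700328] [482.0410404  133.09783047]
1.65 111.7 [262.20185518 304.74139322] [488.28858465 139.67217938]
1.7 90 [283.353724   304.66895999] [463.22457205 123.09810859]
1.7 105 [268.63789964 305.94669308] [480.04870082 134.38247358]
1.7 111.7 [262.05122295 305.32780869] [486.37808142 140.83138882]
```

Run:
```python
from bench import robot
import cv2
p,d=robot.snapshot("top");cv2.imwrite("pics/t11.png",cv2.resize(p[180:310,240:440],None,fx=4,fy=4)[:,:,::-1])
```

```text
(no output)
```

View pics/t11.png

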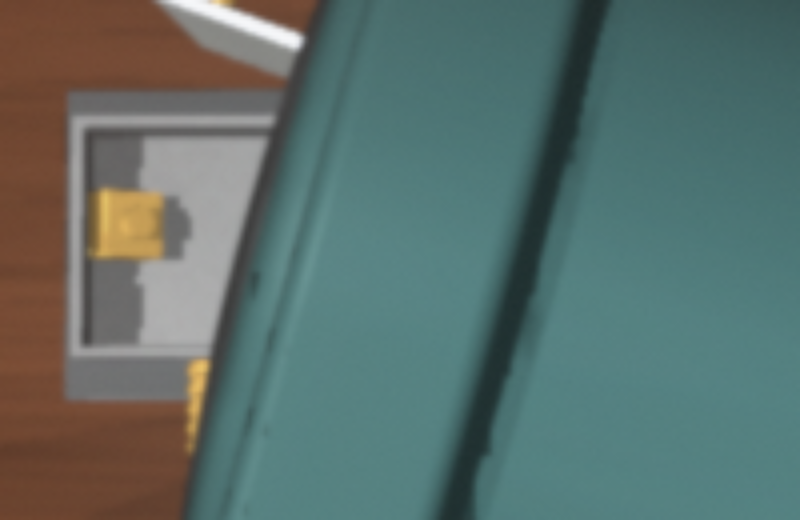

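```bash
python3 -c "
from bench import robot
o=robot.get_obs();print(o['time'],o['wrist_force']);robot.close_job()"
```

```text
12.5167 [-0.15466885  0.28157191  0.24903945]
the job is handed in; nothing more can be done
```

The lid is back at its stop, the case is fully tipped and the brass weight lies in the tray. I handed the job in at about 12.5 s of the 50 s allowed, with the gripper clear of everything.

I pinched the lid grip by its two ends and swung it back first. The pictures put the lid at about 1.94 rad before I touched the lever. I then swung the lever over until the case reached its stop.

**Last checks:**
- **Lever:** it leans about 48–49° to +y in all three cameras, against 48.7° (0.85 rad) for fully tipped. The top view only showed the barrel's edge, because the arm hid the rest.
- **Lid:** its bar appears where it should be for a lid at its stop, within a few pixels.
- **Weight:** it lies inside the tray against the +y end wall, seen in the scene, top and wrist cameras.
- **Forces:** the highest wrist reading was about 9 N.

At the end of the swing the fingers slid a few millimetres on the barrel, as the arm kept moving after the lever had stopped. I took that as reaching the stop, and the pictures after release agreed.

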